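# Find the gummed-up mixing-lid lever

## Robot

A 7-joint arm with a two-finger parallel gripper is mounted at the origin on the work surface. World frame = base frame: x ahead of the robot, y to its left, z up, the work surface at z = 0. Lengths are in m, angles in rad, forces in N, time in s.
With the tool pointing down it reaches from about 0.4 to 0.85 m from the base axis. Payload 10.4 kg.
Tool frame: the origin (TCP) lies midway between the tips of the shut fingers; the grasp point (between the pads) lies 19 mm behind it (manip.tcp_to_grasp is the distance from the TCP to the grasp point, in m); x points along the fingers, y is the direction in which the jaws open and shut, and the axes are right-handed (so a half turn about x gives the same grasp; the last joint's range is limited). The gripper opens to 85 mm and grips with 20 to 120 N. Pads are 22 mm wide; open, the fingers measure 114 mm over their backs; the gripper's body (76 mm by 85 mm) begins 54 mm behind the grasp point. The pads swing forward as they close: fully open they stand 13 mm farther back than shut.
Start: joints at [-1.292, 0.332, -0.065, 1.46, 0.022, 1.35, -0.088], TCP at [0.186, 0.597, 0.231] pointing down, gripper open.
Joint ranges: [-2.6, 2.6], [-0.5, 2.12], [-1.47, 1.34], [0.16, 2.42], [-1.27, 4.41], [0.06, 2.06], [-2.6, 2.6]. Speed limits (rad/s): [2.22, 2.22, 2.79, 2.79, 3.14, 3.14, 3.14].

## Interface

Orientations are given as a unit quaternion [x, y, z, w].
In Python, from workcell import monitor, viewer, manip gives the robot as it stands. The module is installed in compiled form; this text tells all that it offers.
- The arm moves only by the tool send_rows, never from a script. Its arguments are lists of equal length, an entry for each row: "grip": the closure in counts, from 0 (fully open) to 255 (shut); "offset": the shift along the tool's x, y, z in mm, a list of three; "twist": the turn about the tool's x in degrees. In form: {"grip": [grip, ...], "offset": [[tx, ty, tz], ...], "twist": [twist, ...]}. A call has exactly 5 rows; each row is the pose to reach, as a shift and turn from the pose commanded when the call began, along the tool's axes at that moment; what a row does not reach only later rows make up. A row lasts 1/12 s, in which the tool goes at most 41.7 mm and 7.16 degrees, less where a joint would pass 70% of its speed; a pose out of reach is approached as far as the arm can. A call with a gripper value outside its range is refused whole. The fingers move at their own pace and stop on an object; "newtons" is the grip in N (left out, the last holds). Time passes only in rows, so rows that repeat a pose let the fingers close, or fill a call up. It gives the time, the measured TCP pose, the force and the opening at its end, in the units of the state.
- monitor.get_obs(): the state, without advancing time (a new reading comes with each control period).
- viewer.camera(name): name is "scene" or "top" or "wrist"; returns (picture, depth): 480x640x3 uint8, blue, green, red; 480x640 float32, m along the optical axis (not along the pixel's ray), 0 where there is no reading.
- viewer.camera_model(name): a dict with "camera_matrix" (3x3 intrinsics, pixels), "R" (3x3) and "t" (3): a world point X has camera coordinates R X + t; the wrist camera has in their place "mount" (4x4, takes a point from camera to tool coordinates, whose origin is the TCP and whose axes are the tool frame's). Camera axes: x right, y down, z forward; pixel columns grow to the right and rows downward; lengths in m; the calibration is good to about 2 mm. A picture is of the moment at which its call begins: read the wrist's pose just before it. camera_model takes no time and is no camera call.
- manip.hand_in(): hands the job in, once; it reports no verdict.
Trained networks look in the newest picture that a camera, given by its name, has taken for a name from the list of things; names that differ only in an ending like _2 or _b are one class to them, and where a whole thing is asked for, a point or a joint stands for the part that bears it (a point fixed in the world has none). Each returns a list of dicts, best first, with "score" (0 to 1); they miss things now and then, are a little off and sometimes report something else, mostly with a low value. They report only what shows in the picture. A call takes as long as a camera call.
- viewer.recognise(target, camera): "box" ([left, top, width, height] in pixels, round what is visible of it).
- viewer.regions_of(target, camera): "region" (480x640 bool, what is visible of it) and "box" ([left, top, width, height] in pixels, round what is visible of it).
- viewer.spot_point(target, camera): "position" ([column, row] in pixels: a listed point, or the origin of a listed thing).
The state is a dict: "clock": time; "joint_pos": joint angles; "joint_velocities": joint speeds; "tau": joint torques, N m; "position": TCP position; "ee_rot": TCP orientation; "ft_force": force on the tool from outside, world axes, zero at the start; "torque": the same for the moment, N m; "grip_width": opening from 0.0 (shut) to 1.0 (fully open).
Only numpy, scipy, OpenCV 4.12 (cv2) and the standard library are available. Lean on these libraries where they do the work, as an engineer would, in place of code of your own. Each camera call takes 0.05 s, during which the arm holds its last target.

## Task

One of the three paint tins has a mixing-lid lever whose hinge has gone stiff, and you can only tell by feel. First swing every lever over to fully open, leaving each open while you try the rest and feeling which one is stiff; then swing the two free levers back to fully shut and leave the stiff one fully open, as the sign that its lid must be cleaned. Leave the other things on the bench where they are.

Things in the scene. Friction and masses are not known exactly. Their poses are not given: they have to be found in the camera images.
- tin_a: Paint tin, 108 mm across, immovable in a bolted cradle (136 x 120 x 10 mm); black mixing lid, its top 126 mm above the bench, a stub in its middle up to 135 mm. Origin on the bench under the tin's axis, z up; x points from the lever's shut side to its open side (roughly away from the robot; pour spout on the +x side). The three tins look the same.
- hinge_a (a point): Middle of the hinge line, along the tin's y axis: on the tin's axis, 60 mm above the bench. Pushed along at 30 to 100 mm/s, a free lever's bar resists with 1 to 2.5 N. Exactly one lever (any, changes each time, cannot be seen) is gummed inside its tin and resists with about 6 to 12 N both ways (4 N if moved very slowly); felt only while it moves: it fades when the motion stops.
- lever_a (a joint): Angle of the lever of tin_a: a steel U-shaped bail, two side arms of 8 mm rod 126 mm apart (centres), joined by a cross bar. 0 = fully shut, leaning 38 degrees from upright to the tin's -x side; grows as it swings up and over the lid in the tin's x-z plane to the stop at 1.326 rad = fully open, leaning 38 degrees to +x. It stays where it is left.
- bar_a (a point): Centre of the lever's cross bar: a red sleeve 14 mm in diameter, 100 mm long, along the tin's y axis, 120 mm from the hinge line (155 mm above the bench at either end of the arc, 180 mm when upright). Between the side arms nothing is within 25 mm beneath the bar, and nothing above it, so fingers from above can straddle or pinch it.
- tin_b: Paint tin, 108 mm across, immovable in a bolted cradle (136 x 120 x 10 mm); black mixing lid, its top 126 mm above the bench, a stub in its middle up to 135 mm. Origin on the bench under the tin's axis, z up; x points from the lever's shut side to its open side (roughly away from the robot; pour spout on the +x side). The three tins look the same.
- hinge_b (a point): Middle of the hinge line, along the tin's y axis: on the tin's axis, 60 mm above the bench. Pushed along at 30 to 100 mm/s, a free lever's bar resists with 1 to 2.5 N. Exactly one lever (any, changes each time, cannot be seen) is gummed inside its tin and resists with about 6 to 12 N both ways (4 N if moved very slowly); felt only while it moves: it fades when the motion stops.
- lever_b (a joint): Angle of the lever of tin_b: a steel U-shaped bail, two side arms of 8 mm rod 126 mm apart (centres), joined by a cross bar. 0 = fully shut, leaning 38 degrees from upright to the tin's -x side; grows as it swings up and over the lid in the tin's x-z plane to the stop at 1.326 rad = fully open, leaning 38 degrees to +x. It stays where it is left.
- bar_b (a point): Centre of the lever's cross bar: a red sleeve 14 mm in diameter, 100 mm long, along the tin's y axis, 120 mm from the hinge line (155 mm above the bench at either end of the arc, 180 mm when upright). Between the side arms nothing is within 25 mm beneath the bar, and nothing above it, so fingers from above can straddle or pinch it.
- tin_c: Paint tin, 108 mm across, immovable in a bolted cradle (136 x 120 x 10 mm); black mixing lid, its top 126 mm above the bench, a stub in its middle up to 135 mm. Origin on the bench under the tin's axis, z up; x points from the lever's shut side to its open side (roughly away from the robot; pour spout on the +x side). The three tins look the same.
- hinge_c (a point): Middle of the hinge line, along the tin's y axis: on the tin's axis, 60 mm above the bench. Pushed along at 30 to 100 mm/s, a free lever's bar resists with 1 to 2.5 N. Exactly one lever (any, changes each time, cannot be seen) is gummed inside its tin and resists with about 6 to 12 N both ways (4 N if moved very slowly); felt only while it moves: it fades when the motion stops.
- lever_c (a joint): Angle of the lever of tin_c: a steel U-shaped bail, two side arms of 8 mm rod 126 mm apart (centres), joined by a cross bar. 0 = fully shut, leaning 38 degrees from upright to the tin's -x side; grows as it swings up and over the lid in the tin's x-z plane to the stop at 1.326 rad = fully open, leaning 38 degrees to +x. It stays where it is left.
- bar_c (a point): Centre of the lever's cross bar: a red sleeve 14 mm in diameter, 100 mm long, along the tin's y axis, 120 mm from the hinge line (155 mm above the bench at either end of the arc, 180 mm when upright). Between the side arms nothing is within 25 mm beneath the bar, and nothing above it, so fingers from above can straddle or pinch it.
- spray_can: Bystander: standing grey and red spray can, 66 mm across, 190 mm tall; origin under its centre.
- mix_cup: Bystander: open white plastic mixing cup, 84 mm across, 100 mm tall; origin under its centre.
- hardener: Bystander: standing can of hardener, 66 mm across, 110 mm tall; origin under its centre.

How it is judged:
On the way:
1. all three levers stand fully open at the same time (each at least 1.12 rad) (value of joint each of lever_a, lever_b, lever_c above 1.12 rad), for 0.2 s.
At the end, for the whole second after the job is handed in: The lever with the stiff hinge (the one that something inside its tin presses on with more than 6 N) is fully open (at least 1.12 rad of 1.326), the two free levers are fully shut (at most 0.2 rad), and all three are at rest (((contact force between lever_a and anything else above 6 N and value of joint lever_a above 1.12 rad and value of joint each of lever_b, lever_c below 0.2 rad) or (contact force between lever_b and anything else above 6 N and value of joint each of lever_a, lever_c below 0.2 rad and value of joint lever_b above 1.12 rad) or (contact force between lever_c and anything else above 6 N and value of joint each of lever_a, lever_b below 0.2 rad and value of joint lever_c above 1.12 rad)) and velocity of joint lever_a between -0.05 and 0.05 rad/s and velocity of joint lever_b between -0.05 and 0.05 rad/s and velocity of joint lever_c between -0.05 and 0.05 rad/s); the robot touches nothing.
It fails at once if the spray can is shifted by more than 30 mm or knocked over (distance of spray_can from where it was at the start of the episode above 0.03 m or angle between spray_can's own z axis and vertical above 0.4 rad).
It fails at once if the mix cup is shifted by more than 30 mm or knocked over (distance of mix_cup from where it was at the start of the episode above 0.03 m or angle between mix_cup's own z axis and vertical above 0.4 rad).
It fails at once if the hardener is shifted by more than 30 mm or knocked over (distance of hardener from where it was at the start of the episode above 0.03 m or angle between hardener's own z axis and vertical above 0.4 rad).
It also fails if it takes over 72 s, if anything falls off the work surface, if the arm or the gripper's body presses on something with over 40 N, if the wrist force passes 120 N, or if a joint passes its speed limit or range.

## Working session

There is one attempt and no reset: what is moved stays moved. The work goes in short steps, Python scripts to look and compute and a tool call to move; the robot and the scene stay as the last step left them, time stands still between calls to the robot, and variables do not carry over. Pictures are saved under pics/ and viewed, and the job is handed in when it is done.

Besides the shell and the picture viewer there is one more tool, called after ">>>" in YAML: its name, and indented under it one key for each argument. send_rows: Moves the arm, as the interface text tells. Its arguments: {"type":"object","properties":{"grip":{"type":"array","items":{"type":"number"}},"offset":{"type":"array","items":{"type":"array","items":{"type":"number"}}},"twist":{"type":"array","items":{"type":"number"}},"newtons":{"type":"number"}},"required":["grip","offset","twist"]}

```bash
mkdir -p pics; python3 - <<'E'
from workcell import monitor, viewer, manip
import cv2,numpy as np
o=monitor.get_obs()
for k,v in o.items(): print(k,np.round(v,4))
print(manip.tcp_to_grasp)
for n in ["scene","top"]:
    p,d=viewer.camera(n); cv2.imwrite(f"pics/{n}0.png",p); np.save(f"{n}_d0.npy",d)
    m=viewer.camera_model(n); print(n,{k:np.round(v,4).tolist() for k,v in m.items()})
    for t in ["bar_a","hinge_a","tin_a"]:
        for r in viewer.spot_point(t,n): print(t,np.round(r['position'],1),round(r['score'],2))
print({k:np.round(v,4).tolist() for k,v in viewer.camera_model("wrist").items()})
E
```

```text
clock 0.0
joint_pos [-1.2916  0.3329 -0.0647  1.461   0.0216  1.3499 -0.0885]
joint_velocities [ 0.0008 -0.0029  0.0012 -0.0007 -0.0014  0.0004  0.0007]
tau [-1.30000e-03 -6.25451e+01  4.81000e-02 -3.91601e+01  1.61000e-02
  1.00000e-02  0.00000e+00]
position [0.1857 0.5964 0.2305]
ee_rot [ 0.1058  0.6991 -0.1068  0.699 ]
ft_force [0.3027 0.5931 0.022 ]
torque [ 0.0189  0.0151 -0.0328]
grip_width 1.0044
0.0187
scene {'camera_matrix': [[553.8322, 0.0, 309.4006], [0.0, 553.8322, 239.8801], [0.0, 0.0, 1.0]], 'R': [[-0.1105, 0.9939, 0.0003], [0.851, 0.0948, -0.5166], [-0.5134, -0.0569, -0.8563]], 't': [0.0634, -0.3845, 1.885]}
bar_a [397.8 223.4] 0.88
bar_a [234.1 201.1] 0.88
bar_a [314.5 212.8] 0.64
bar_a [237.2 239.2] 0.34
hinge_a [310.3 257.6] 0.89
hinge_a [391.  264.1] 0.89
hinge_a [236.9 241. ] 0.73
tin_a [242.2 249.8] 0.78
tin_a [384.9 276.3] 0.67
tin_a [307.8 263.7] 0.64
top {'camera_matrix': [[522.01, 0.0, 321.7301], [0.0, 522.01, 237.5472], [0.0, 0.0, 1.0]], 'R': [[-0.0287, -0.9996, -0.002], [-0.985, 0.0286, -0.1702], [0.1702, -0.0029, -0.9854]], 't': [-0.0023, 0.5354, 1.3804]}
bar_a [319.6 257. ] 0.94
bar_a [403.8 263.9] 0.81
bar_a [226.6 255.5] 0.62
hinge_a [230.5 236.4] 0.86
hinge_a [318.  236.7] 0.85
hinge_a [394.9 245.4] 0.58
hinge_a [317.3 258.8] 0.35
hinge_a [178.4 231.3] 0.27
hinge_a [235.1 239.8] 0.26
tin_a [395.7 249.1] 0.92
tin_a [313.  238.4] 0.69
{'camera_matrix': [[416.992, 0.0, 323.0801], [0.0, 416.992, 244.5231], [0.0, 0.0, 1.0]], 'mount': [[0.0011, -0.325, 0.9457, -0.1418], [1.0, 0.0008, -0.0009, -0.0003], [-0.0005, 0.9457, 0.325, -0.0841], [0.0, 0.0, 0.0, 1.0]]}
```

View pics/scene0.png

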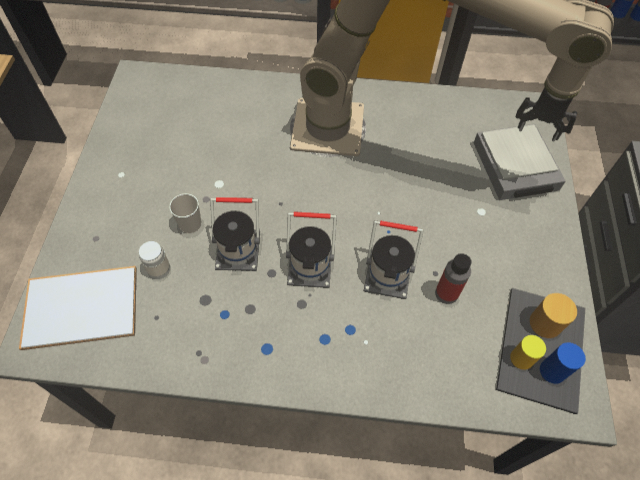

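View pics/top0.png

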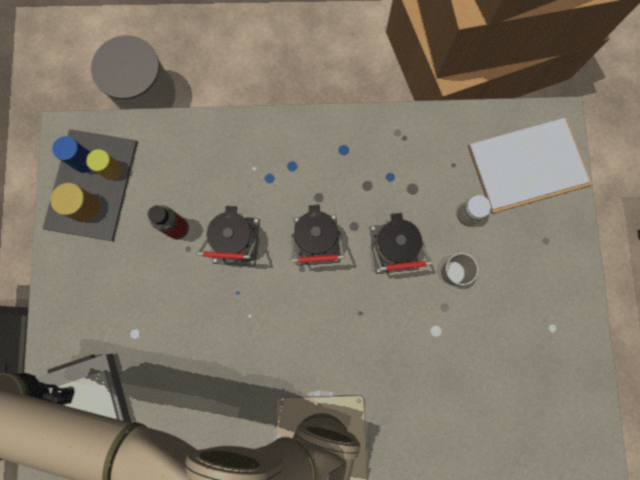

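Scene: three tins in a row; red bars in top view at about (226,256), (319,259), (404,266). All are on the robot's side (shut). The spray can is at (170,222), the cup at (460,270) and the hardener at (477,209).

```bash
cat > h.py <<'E'
from workcell import monitor, viewer, manip
import cv2,numpy as np
from scipy.spatial.transform import Rotation as Ro
def ray_z(n,uv,z):
    m=viewer.camera_model(n);K,R,t=[np.array(m[k]) for k in("camera_matrix","R","t")]
    d=R.T@np.linalg.inv(K)@np.array([uv[0],uv[1],1]);c=-R.T@t
    return c+d*(z-c[2])/d[2]
def cloud(n,d):
    m=viewer.camera_model(n);K,R,t=[np.array(m[k]) for k in("camera_matrix","R","t")]
    v,u=np.mgrid[:480,:640];p=np.stack([(u-K[0,2])/K[0,0]*d,(v-K[1,2])/K[1,1]*d,d],-1)
    return (p-t)@R
def red(p):
    h=cv2.cvtColor(p,cv2.COLOR_BGR2HSV).astype(int)
    return (((h[...,0]<8)|(h[...,0]>172))&(h[...,1]>170)&(h[...,2]>120)).astype(np.uint8)
E
python3 - <<'E'
from h import *
for n in ["scene","top"]:
    p=cv2.imread(f"pics/{n}0.png");d=np.load(f"{n}_d0.npy");P=cloud(n,d)
    N,L,S,C=cv2.connectedComponentsWithStats(red(p))
    for i in range(1,N):
        if S[i,4]<80: continue
        q=P[(L==i)&(d>0)]; 
        vv,uu=np.nonzero(L==i); r=np.array([ray_z(n,(u,v),.158) for u,v in zip(uu,vv)])
        c=r.mean(0); w=np.linalg.svd(r[:,:2]-c[:2],full_matrices=False)[2][0]
        e=(r[:,:2]-c[:2])@w
        print(n,S[i].tolist(),"depthmed",np.round(np.median(q,0),4),"z.158 c",np.round(c,4),"yawdeg",round(np.degrees(np.arctan(-w[0]/w[1])),1),"len",round(np.ptp(e),4))
for t in ["tin_a","spray_can","mix_cup","hardener"]:
    for n in ["top"]:
        for r in viewer.regions_of(t,n):
            if r['score']<.5: continue
            P_=P[r['region']&(d>0)] ; zt=np.percentile(P_[:,2],97); T=P_[P_[:,2]>zt-.01]
            print(t,r['box'],round(r['score'],2),"top z",round(zt,3),np.round(T.mean(0),3), np.round(np.ptp(T,axis=0),3))
E
```

```text
scene [216, 198, 36, 4, 127] depthmed [ 0.4461 -0.2313  0.1634] z.158 c [ 0.4424 -0.2306  0.158 ] yawdeg 4.8 len 0.098
scene [294, 213, 36, 5, 128] depthmed [ 0.4702 -0.0073  0.161 ] z.158 c [ 0.4683 -0.0058  0.158 ] yawdeg 2.4 len 0.096
scene [380, 221, 37, 10, 130] depthmed [0.4841 0.2279 0.1678] z.158 c [0.4779 0.2291 0.158 ] yawdeg -5.7 len 0.0976
top [204, 252, 39, 7, 127] depthmed [0.4774 0.2245 0.1679] z.158 c [0.4784 0.2273 0.158 ] yawdeg -5.1 len 0.0947
top [299, 255, 38, 7, 146] depthmed [ 0.4634 -0.0064  0.1603] z.158 c [ 0.4641 -0.0053  0.158 ] yawdeg 2.8 len 0.0933
top [387, 262, 38, 8, 167] depthmed [ 0.439  -0.2239  0.1631] z.158 c [ 0.4398 -0.2242  0.158 ] yawdeg 4.8 len 0.093
tin_a [370.6, 212.5, 61.4, 63.1] 0.76 top z 0.164 [ 0.439 -0.222  0.162] [0.022 0.131 0.018]
tin_a [286.2, 203.8, 56.0, 63.0] 0.72 top z 0.161 [ 0.464 -0.004  0.159] [0.021 0.131 0.019]
tin_a [201.3, 206.6, 57.2, 57.5] 0.58 top z 0.169 [0.478 0.229 0.167] [0.022 0.128 0.016]
hardener [457.3, 191.0, 34.9, 35.3] 0.64 top z 0.114 [ 0.597 -0.433  0.109] [0.062 0.061 0.015]
```

```bash
python3 - <<'E'
from h import *
o=monitor.get_obs(); R=Ro.from_quat(o['ee_rot']).as_matrix(); print(np.round(R,3))
p=cv2.imread("pics/top0.png");d=np.load("top_d0.npy");P=cloud("top",d)
# lid: points with z .115-.14 near each tin
for bx,by,yaw in[(.478,.228,-5.3),(.466,-.0055,2.6),(.441,-.2265,4.8)]:
    y=np.radians(yaw); ax=np.array([bx,by])+.074*np.array([np.cos(y),np.sin(y)])
    dd=np.hypot(P[...,0]-ax[0],P[...,1]-ax[1]); s=(d>0)&(dd<.075)&(P[...,2]>.117)&(P[...,2]<.14)
    q=P[s][:,:2].astype(np.float32); c,r=cv2.minEnclosingCircle(q)
    print("axis pred",np.round(ax,4),"median",np.round(np.median(q,0),4),"circ",np.round(c,4),round(r,4),"mid pct",np.round((np.percentile(q,2,axis=0)+np.percentile(q,98,axis=0))/2,4))
for nm,s in [("spray",(P[...,0]>.5)&(P[...,0]<.75)&(P[...,1]>.31)&(P[...,1]<.5)&(P[...,2]>.17)),("cup",(P[...,0]>.35)&(P[...,0]<.56)&(P[...,1]<-.3)&(P[...,1]>-.5)&(P[...,2]>.085))]:
    q=P[s&(d>0)]; print(nm,len(q),np.round(q.mean(0),3),np.round(q.max(0),3),np.round(q.min(0),3))
E
```

```text
[[ 0.     0.297  0.955]
 [ 0.     0.955 -0.297]
 [-1.     0.    -0.   ]]
axis pred [0.5517 0.2212] median [0.5421 0.2221] circ [0.5471 0.2163] 0.0674 mid pct [0.5498 0.2233]
axis pred [ 0.5399 -0.0021] median [ 0.5377 -0.0011] circ [ 0.5454 -0.0118] 0.0704 mid pct [ 0.5441 -0.0017]
axis pred [ 0.5147 -0.2203] median [ 0.5096 -0.2163] circ [ 0.5165 -0.2272] 0.07 mid pct [ 0.5151 -0.2178]
spray 290 [0.581 0.389 0.188] [0.604 0.414 0.195] [0.561 0.37  0.17 ]
cup 202 [ 0.436 -0.385  0.096] [ 0.475 -0.336  0.105] [ 0.393 -0.42   0.085]
```

```bash
cat >> h.py <<'E'
def plan(p,yaw):
    """offset(mm) and twist(deg) to world TCP p with tool y along yaw(deg)"""
    o=monitor.get_obs(); R=Ro.from_quat(o['ee_rot']).as_matrix()
    off=R.T@(np.array(p)-o['position'])*1000
    cy=np.degrees(np.arctan2(R[1,1],R[0,1])); tw=(cy-yaw+180)%360-180
    print("t",round(o['clock'],2),"pos",np.round(o['position'],4),"F",np.round(o['ft_force'],2),"off",np.round(off,1),"twist",round(tw,1))
    return off,tw
E
python3 -c "
from h import *
plan((.481,.227,.235),-5.3)"
```

```text
t 0.6 pos [0.1858 0.5968 0.2313] F [0.11 1.05 0.13] off [  -3.7 -265.3  391.8] twist 78.0
```

>>> send_rows:
  grip: [130,130,130,130,130]
  offset:
    - [-4,-22,33]
    - [-4,-44,66]
    - [-4,-66,99]
    - [-4,-88,132]
    - [-4,-110,165]
  twist: [7,14,21,28,35]

```text
clock: 1.02
position: [0.3115, 0.4411, 0.2355]
ee_rot: [0.314, 0.634, -0.313, 0.634]
ft_force: [0.9, -0.2, 0.0]
grip_width: 0.49
```

```bash
python3 -c "
from h import *
plan((.481,.227,.235),-5.3);print(monitor.get_obs()['grip_width'],monitor.get_obs()['joint_pos'])"
```

```text
t 1.02 pos [0.3115 0.4411 0.2355] F [ 0.95 -0.23  0.02] off [  0.4   4.8 273. ] twist 42.7
0.4904956888219076 [-1.12952769  0.13953968  0.09846359  1.68809266 -0.01438295  1.31410269
 -0.37620136]
```

>>> send_rows:
  grip: [130,130,130,130,130]
  offset:
    - [0,1,37]
    - [0,2,74]
    - [0,3,111]
    - [0,4,148]
    - [0,4,185]
  twist: [7,14,21,28,35]

```text
clock: 1.43
position: [0.4279, 0.2973, 0.2356]
ee_rot: [0.49, 0.51, -0.489, 0.51]
ft_force: [0.5, 0.7, -0.3]
grip_width: 0.492
```

```bash
python3 -c "
from h import *
plan((.481,.227,.235),-5.3);print(monitor.get_obs()['grip_width'],monitor.get_obs()['joint_pos'])"
```

```text
t 1.43 pos [0.4279 0.2973 0.2356] F [ 0.55  0.65 -0.33] off [ 0.6 50.2 72.4] twist 7.7
0.491913025843657 [-0.95545194  0.09315444  0.27929028  1.74287522 -0.02684562  1.30842101
 -0.62907505]
```

>>> send_rows:
  grip: [130,130,130,130,130]
  offset:
    - [0,17,24]
    - [0,34,48]
    - [0,50,72]
    - [0,50,72]
    - [0,50,72]
  twist: [3,6,7.7,7.7,7.7]

```text
clock: 1.85
position: [0.4811, 0.2277, 0.2355]
ee_rot: [0.522, 0.477, -0.522, 0.477]
ft_force: [-0.2, 1.0, 0.2]
grip_width: 0.491
```

```bash
python3 - <<'E'
from h import *
plan((.481,.227,.14),-5.3)
p,d=viewer.camera("wrist"); cv2.imwrite("pics/w1.png",p)
o=monitor.get_obs();R=Ro.from_quat(o['ee_rot']).as_matrix();m=viewer.camera_model("wrist")
K=m['camera_matrix'];M=np.array(m['mount'])
v,u=np.nonzero(red(p)*(d>0)); D=d[v,u]
q=np.stack([(u-K[0][2])/K[0][0]*D,(v-K[1][2])/K[1][1]*D,D,np.ones_like(D)],1)@M.T
w=q[:,:3]@R.T+o['position']
s=np.abs(w[:,2]-.16)<.03; print(len(w),np.round(np.median(w[s],0),4),np.round(np.percentile(w[s],[1,99],axis=0),4))
print(np.round(np.median(q[s],0)*1000,1))
E
```

```text
t 1.85 pos [0.4811 0.2277 0.2355] F [-0.22  1.02  0.23] off [95.5 -0.1  0.7] twist 0.1
4185 [0.48   0.2371 0.1674] [[0.4702 0.183  0.1635]
 [0.4895 0.2805 0.1694]]
[ 6.79e+01 -5.00e-01 -7.80e+00  1.00e+03]
```

View pics/w1.png

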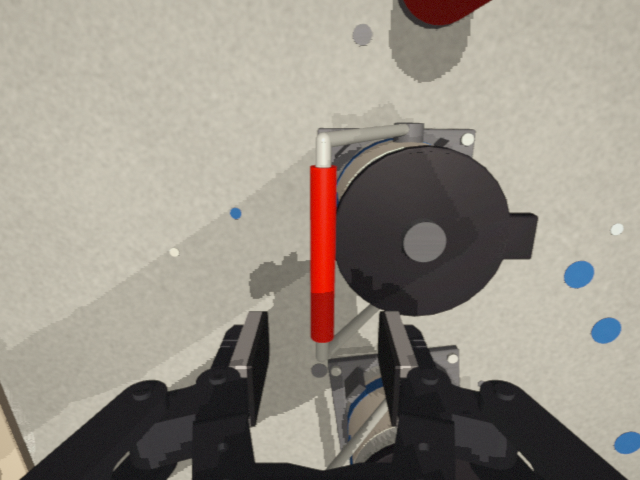

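>>> send_rows:
  grip: [130,130,130,185,185]
  offset:
    - [30,-1,0]
    - [60,-1,0]
    - [92,-1,0]
    - [92,-1,0]
    - [92,-1,0]
  twist: [0,0,0,0,0]

```text
clock: 2.32
position: [0.4779, 0.23, 0.1428]
ee_rot: [-0.52, -0.479, 0.522, -0.478]
ft_force: [0.7, -0.4, 0.8]
grip_width: 0.273
```

```bash
python3 - <<'E'
from h import *
plan((.481,.227,.14),-5.3)
import numpy as np
x0,z0=-67,None
# arc from a=-33deg to +36, arc speed 5.8mm/row
a=np.radians(-33); L=120
for i in range(0,30):
    b=a+i*np.radians(3.0); print(i,np.round([L*np.sin(b)-L*np.sin(a), -(L*np.cos(b)-L*np.cos(a))],1),round(np.degrees(b)))
    if np.degrees(b)>=36: break
E
```

```text
t 2.32 pos [0.4779 0.23   0.1428] F [ 0.72 -0.41  0.84] off [2.8 3.3 2.7] twist 0.4
0 [ 0. -0.] -33
1 [ 5.4 -3.3] -30
2 [10.9 -6.3] -27
3 [16.5 -9. ] -24
4 [ 22.4 -11.4] -21
5 [ 28.3 -13.5] -18
6 [ 34.3 -15.3] -15
7 [ 40.4 -16.7] -12
8 [ 46.6 -17.9] -9
9 [ 52.8 -18.7] -6
10 [ 59.1 -19.2] -3
11 [ 65.4 -19.4] 0
12 [ 71.6 -19.2] 3
13 [ 77.9 -18.7] 6
14 [ 84.1 -17.9] 9
15 [ 90.3 -16.7] 12
16 [ 96.4 -15.3] 15
17 [102.4 -13.5] 18
18 [108.4 -11.4] 21
19 [114.2  -9. ] 24
20 [119.8  -6.3] 27
21 [125.4  -3.3] 30
22 [130.7  -0. ] 33
23 [135.9   3.6] 36
```

>>> send_rows:
  grip: [185,185,185,185,185]
  offset:
    - [-3,5,0]
    - [-6,11,0]
    - [-9,17,0]
    - [-11,23,0]
    - [-13,29,0]
  twist: [0,0,0,0,0]

```text
clock: 2.73
position: [0.508, 0.2281, 0.1587]
ee_rot: [0.521, 0.479, -0.521, 0.477]
ft_force: [-9.8, 1.4, 6.4]
grip_width: 0.276
```

>>> send_rows:
  grip: [185,185,185,185,185]
  offset:
    - [-2,6,0]
    - [-3,12,0]
    - [-4,18,0]
    - [-5,25,0]
    - [-6,31,0]
  twist: [0,0,0,0,0]

```text
clock: 3.15
position: [0.5395, 0.2252, 0.1646]
ee_rot: [0.522, 0.479, -0.521, 0.477]
ft_force: [-7.8, 2.1, 2.5]
grip_width: 0.277
```

>>> send_rows:
  grip: [185,185,185,185,185]
  offset:
    - [0,6,0]
    - [0,12,0]
    - [0,19,0]
    - [1,25,0]
    - [2,31,0]
  twist: [0,0,0,0,0]

```text
clock: 3.57
position: [0.5706, 0.2224, 0.1626]
ee_rot: [0.522, 0.478, -0.52, 0.478]
ft_force: [-6.2, 0.0, 3.6]
grip_width: 0.275
```

>>> send_rows:
  grip: [185,185,185,185,185]
  offset:
    - [1,6,0]
    - [3,12,0]
    - [5,18,0]
    - [7,24,0]
    - [10,30,0]
  twist: [0,0,0,0,0]

```text
clock: 3.98
position: [0.6006, 0.2197, 0.1527]
ee_rot: [0.522, 0.478, -0.52, 0.478]
ft_force: [-5.1, 0.8, 3.0]
grip_width: 0.275
```

```bash
python3 - <<'E'
from h import *
plan((.481,.227,.14),-5.3)
E
```

```text
t 3.98 pos [0.6006 0.2197 0.1527] F [-5.11  0.77  2.96] off [  12.6 -119.8    3. ] twist 0.4
```

>>> send_rows:
  grip: [185,185,185,185,185]
  offset:
    - [3,5,0]
    - [6,11,0]
    - [9,16,0]
    - [12,20,0]
    - [13,23,0]
  twist: [0,0,0,0,0]

```text
clock: 4.4
position: [0.6224, 0.2177, 0.139]
ee_rot: [-0.521, -0.479, 0.521, -0.477]
ft_force: [-23.8, -0.6, 13.7]
grip_width: 0.277
```

>>> send_rows:
  grip: [130,130,130,130,130]
  offset:
    - [0,0,0]
    - [0,-3,0]
    - [-30,-3,0]
    - [-60,-3,0]
    - [-90,-3,0]
  twist: [0,0,0,0,0]

```text
clock: 4.82
position: [0.62, 0.2169, 0.2296]
ee_rot: [0.522, 0.477, -0.521, 0.478]
ft_force: [0.9, 1.2, -0.0]
grip_width: 0.491
```

```bash
cat >> h.py <<'E'
def wristbar(name):
    o=monitor.get_obs();p,d=viewer.camera("wrist"); cv2.imwrite(f"pics/{name}.png",p)
    R=Ro.from_quat(o['ee_rot']).as_matrix();m=viewer.camera_model("wrist")
    K=m['camera_matrix'];M=np.array(m['mount'])
    v,u=np.nonzero(red(p)*(d>0)); D=d[v,u]
    q=np.stack([(u-K[0][2])/K[0][0]*D,(v-K[1][2])/K[1][1]*D,D,np.ones_like(D)],1)@M.T
    w=q[:,:3]@R.T+o['position']
    s=(w[:,2]>.13)&(w[:,2]<.2); print("bar n",s.sum(),"world",np.round(np.median(w[s],0),4),"tool mm",np.round(np.median(q[s],0)[:3]*1000,1))
E
python3 - <<'E'
from h import *
plan((.466,-.0055,.235),2.6)
wristbar("w2")
p,d=viewer.camera("top"); cv2.imwrite("pics/top2.png",p)
N,L,S,C=cv2.connectedComponentsWithStats(red(p))
P=cloud("top",d)
for i in range(1,N):
    if S[i,4]>60: print(S[i],C[i],np.round(np.median(P[(L==i)&(d>0)],0),4))
E
```

```text
t 4.82 pos [0.62   0.2169 0.2296] F [ 0.93  1.18 -0.01] off [  -5.7 -134.1  235. ] twist -7.6
bar n 4084 world [0.6166 0.2228 0.1601] tool mm [69.5 -3.8 -5.7]
[299 255  38   6 140] [318.60714286 258.05      ] [ 0.4633 -0.0116  0.1605]
[387 262  38   8 169] [405.43195266 265.21893491] [ 0.4392 -0.2235  0.1634]
```

View pics/w2.png

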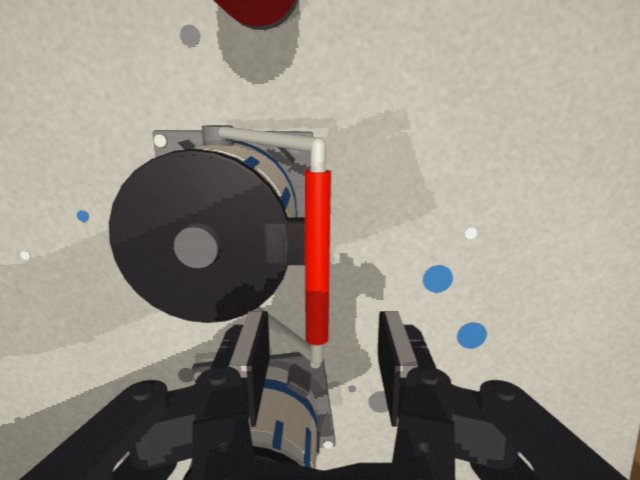

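Lever A's (left) bar is at (317,255), right of the lid, so it stands fully open on its stop (bar top z 0.160).

>>> send_rows:
  grip: [130,130,130,130,130]
  offset:
    - [-6,-19,33]
    - [-6,-38,66]
    - [-6,-57,99]
    - [-6,-76,132]
    - [-6,-95,165]
  twist: [-2,-4,-6,-7.6,-7.6]

```text
clock: 5.33
position: [0.5101, 0.0595, 0.234]
ee_rot: [0.489, 0.511, -0.487, 0.512]
ft_force: [1.6, -0.5, 1.0]
grip_width: 0.496
```

>>> send_rows:
  grip: [130,130,130,130,130]
  offset:
    - [0,-24,34]
    - [0,-45,64]
    - [0,-45,64]
    - [0,-45,64]
    - [0,-45,64]
  twist: [0,0,0,0,0]

```text
clock: 5.75
position: [0.4692, -0.0047, 0.2341]
ee_rot: [0.489, 0.511, -0.488, 0.511]
ft_force: [1.2, 0.5, -0.1]
grip_width: 0.494
```

```bash
python3 - <<'E'
from h import *
plan((.466,-.0055,.143),2.6)
wristbar("w3")
E
```

```text
t 5.75 pos [ 0.4692 -0.0047  0.2341] F [ 1.16  0.51 -0.06] off [91.1 -3.5  0.8] twist 0.0
bar n 3988 world [0.466  0.001  0.1604] tool mm [73.7 -3.2 -5.8]
```

View pics/w3.png

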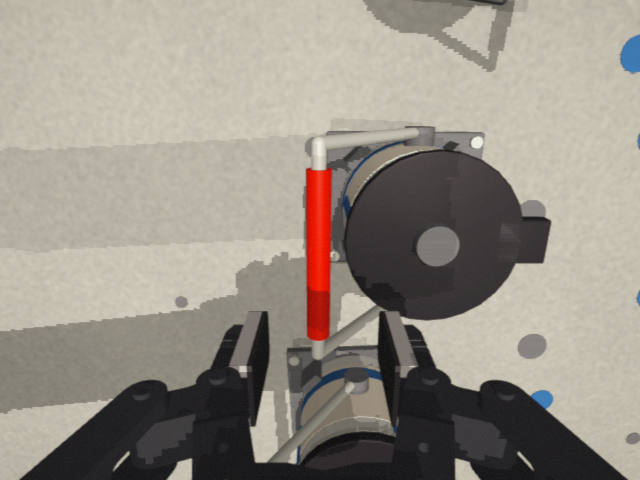

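The middle bar is at (318,255), between the jaws (about 3 mm off centre, aligned), and fully shut.

>>> send_rows:
  grip: [130,130,130,185,185]
  offset:
    - [32,-3,0]
    - [64,-3,0]
    - [96,-3,0]
    - [96,-3,0]
    - [96,-3,0]
  twist: [0,0,0,0,0]

```text
clock: 6.22
position: [0.4653, -0.0046, 0.1368]
ee_rot: [0.487, 0.512, -0.489, 0.511]
ft_force: [-0.1, -0.8, 1.3]
grip_width: 0.278
```

>>> send_rows:
  grip: [185,185,185,185,185]
  offset:
    - [-4,5,0]
    - [-7,10,0]
    - [-10,16,0]
    - [-13,22,0]
    - [-16,28,0]
  twist: [0,0,0,0,0]

```text
clock: 6.63
position: [0.4949, -0.0037, 0.1545]
ee_rot: [0.489, 0.511, -0.488, 0.511]
ft_force: [-1.6, -0.5, 1.8]
grip_width: 0.273
```

>>> send_rows:
  grip: [185,185,185,185,185]
  offset:
    - [-2,6,0]
    - [-4,12,0]
    - [-6,18,0]
    - [-7,24,0]
    - [-8,30,0]
  twist: [0,0,0,0,0]

```text
clock: 7.05
position: [0.5243, -0.0025, 0.1614]
ee_rot: [0.489, 0.511, -0.488, 0.511]
ft_force: [-1.2, -0.7, 0.4]
grip_width: 0.273
```

>>> send_rows:
  grip: [185,185,185,185,185]
  offset:
    - [-1,6,0]
    - [-1,12,0]
    - [-1,19,0]
    - [-1,25,0]
    - [0,31,0]
  twist: [0,0,0,0,0]

```text
clock: 7.47
position: [0.5554, -0.0011, 0.1613]
ee_rot: [0.489, 0.511, -0.488, 0.511]
ft_force: [-1.3, -0.5, 0.8]
grip_width: 0.275
```

>>> send_rows:
  grip: [185,185,185,185,185]
  offset:
    - [1,6,0]
    - [2,12,0]
    - [4,18,0]
    - [6,24,0]
    - [8,30,0]
  twist: [0,0,0,0,0]

```text
clock: 7.88
position: [0.5852, 0.0003, 0.153]
ee_rot: [0.488, 0.511, -0.488, 0.511]
ft_force: [-1.1, -0.8, 0.6]
grip_width: 0.275
```

```bash
python3 - <<'E'
from h import *
plan((.466,-.0055,.143),2.6)
E
```

```text
t 7.88 pos [5.852e-01 3.000e-04 1.530e-01] F [-1.13 -0.84  0.57] off [  10.  -119.3    0.4] twist 0.0
```

>>> send_rows:
  grip: [185,185,185,185,185]
  offset:
    - [3,6,0]
    - [6,12,0]
    - [9,18,0]
    - [13,23,0]
    - [16,28,0]
  twist: [0,0,0,0,0]

```text
clock: 8.3
position: [0.613, 0.0016, 0.1367]
ee_rot: [0.488, 0.511, -0.489, 0.511]
ft_force: [-1.1, -0.2, -0.2]
grip_width: 0.279
```

>>> send_rows:
  grip: [130,130,130,130,130]
  offset:
    - [0,0,0]
    - [0,-3,0]
    - [-30,-3,0]
    - [-60,-3,0]
    - [-94,-3,0]
  twist: [0,0,0,0,0]

```text
clock: 8.72
position: [0.6085, 0.0012, 0.2318]
ee_rot: [0.488, 0.512, -0.489, 0.511]
ft_force: [0.7, 0.5, 0.1]
grip_width: 0.491
```

```bash
python3 - <<'E'
from h import *
plan((.441,-.224,.235),4.8)
wristbar("w4")
E
```

```text
t 8.72 pos [0.6085 0.0012 0.2318] F [0.69 0.55 0.09] off [  -2.9 -177.5  217.4] twist -2.2
bar n 4136 world [0.6077 0.0068 0.1637] tool mm [68.1 -0.5 -5.6]
```

View pics/w4.png

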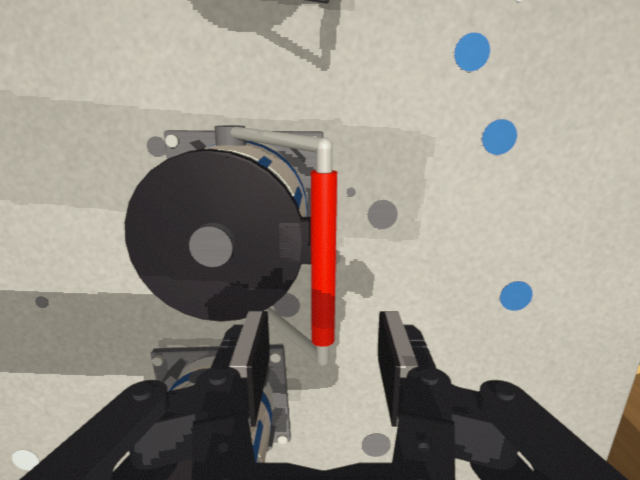

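Middle bar at (323,258), right of the lid: about 1.26 rad, open. Now the right tin.

>>> send_rows:
  grip: [130,130,130,130,130]
  offset:
    - [-3,-25,30]
    - [-3,-50,60]
    - [-3,-75,91]
    - [-3,-100,122]
    - [-3,-125,153]
  twist: [-1,-2.2,-2.2,-2.2,-2.2]

```text
clock: 9.18
position: [0.49, -0.1584, 0.2344]
ee_rot: [0.479, 0.521, -0.478, 0.521]
ft_force: [0.6, -0.1, -0.6]
grip_width: 0.491
```

>>> send_rows:
  grip: [130,130,130,130,130]
  offset:
    - [0,-25,31]
    - [0,-47,59]
    - [0,-47,59]
    - [0,-47,59]
    - [0,-47,59]
  twist: [0,0,0,0,0]

```text
clock: 9.6
position: [0.4499, -0.2193, 0.2344]
ee_rot: [0.479, 0.521, -0.478, 0.521]
ft_force: [0.0, 0.8, 1.0]
grip_width: 0.489
```

```bash
python3 - <<'E'
from h import *
plan((.441,-.224,.14),4.8)
wristbar("w5")
E
```

```text
t 9.6 pos [ 0.4499 -0.2193  0.2344] F [0.02 0.77 1.01] off [94.4 -9.4  4. ] twist 0.0
bar n 3921 world [ 0.4413 -0.2188  0.163 ] tool mm [71.4 -8.8 -1.2]
```

View pics/w5.png

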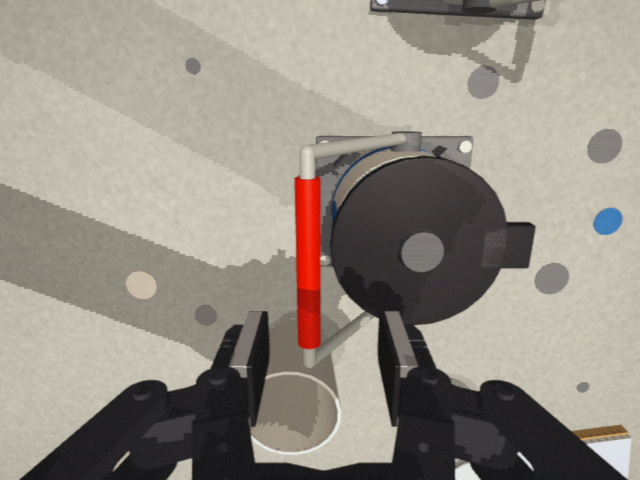

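The right bar is at (308,262), about 9 mm left of the jaw centre and shut; I'll shift by −9 mm before descending.

>>> send_rows:
  grip: [130,130,130,185,185]
  offset:
    - [20,-9,2]
    - [55,-9,3]
    - [94,-9,3]
    - [94,-9,3]
    - [94,-9,3]
  twist: [0,0,0,0,0]

```text
clock: 10.07
position: [0.4405, -0.2224, 0.1396]
ee_rot: [0.477, 0.522, -0.479, 0.52]
ft_force: [0.6, 0.1, 1.0]
grip_width: 0.274
```

>>> send_rows:
  grip: [185,185,185,185,185]
  offset:
    - [-4,5,0]
    - [-7,10,0]
    - [-10,16,0]
    - [-13,22,0]
    - [-16,28,0]
  twist: [0,0,0,0,0]

```text
clock: 10.48
position: [0.4702, -0.2214, 0.1576]
ee_rot: [0.479, 0.52, -0.478, 0.521]
ft_force: [-1.9, -0.1, 0.5]
grip_width: 0.277
```

>>> send_rows:
  grip: [185,185,185,185,185]
  offset:
    - [-2,6,0]
    - [-4,12,0]
    - [-6,18,0]
    - [-7,24,0]
    - [-8,30,0]
  twist: [0,0,0,0,0]

```text
clock: 10.9
position: [0.4995, -0.2186, 0.1643]
ee_rot: [0.479, 0.521, -0.479, 0.521]
ft_force: [-1.4, -1.0, 0.4]
grip_width: 0.277
```

>>> send_rows:
  grip: [185,185,185,185,185]
  offset:
    - [-1,6,0]
    - [-1,12,0]
    - [-1,19,0]
    - [-1,25,0]
    - [0,31,0]
  twist: [0,0,0,0,0]

```text
clock: 11.32
position: [0.5305, -0.216, 0.1643]
ee_rot: [0.479, 0.521, -0.478, 0.521]
ft_force: [-0.2, 0.6, 0.6]
grip_width: 0.273
```

>>> send_rows:
  grip: [185,185,185,185,185]
  offset:
    - [1,6,0]
    - [2,12,0]
    - [4,18,0]
    - [6,24,0]
    - [8,30,0]
  twist: [0,0,0,0,0]

```text
clock: 11.73
position: [0.5602, -0.2135, 0.156]
ee_rot: [0.479, 0.521, -0.479, 0.52]
ft_force: [-1.7, -0.9, 0.9]
grip_width: 0.276
```

>>> send_rows:
  grip: [185,185,185,185,185]
  offset:
    - [3,6,0]
    - [6,12,0]
    - [9,18,0]
    - [12,23,0]
    - [14,27,0]
  twist: [0,0,0,0,0]

```text
clock: 12.15
position: [0.5869, -0.2112, 0.1416]
ee_rot: [0.478, 0.521, -0.479, 0.52]
ft_force: [-1.9, 0.3, -1.6]
grip_width: 0.273
```

```bash
python3 - <<'E'
from h import *
plan((.441,-.224,.143),4.8)
E
```

```text
t 12.15 pos [ 0.5869 -0.2112  0.1416] F [-1.86  0.32 -1.6 ] off [  -1.3 -146.4    0.5] twist 0.0
```

Right lever also moves freely (~1–2 N, against 6–11 N for the left). Lift and check that it is open.

>>> send_rows:
  grip: [130,130,130,130,130]
  offset:
    - [0,0,0]
    - [0,-3,0]
    - [-30,-3,0]
    - [-60,-3,0]
    - [-90,-3,0]
  twist: [0,0,0,0,0]

```text
clock: 12.57
position: [0.5828, -0.2119, 0.2336]
ee_rot: [0.479, 0.521, -0.479, 0.52]
ft_force: [0.1, 0.0, 0.5]
grip_width: 0.489
```

```bash
python3 - <<'E'
from h import *
plan((.441,-.224,.14),4.8)
wristbar("w6")
p,d=viewer.camera("scene"); cv2.imwrite("pics/scene6.png",p)
E
```

```text
t 12.57 pos [ 0.5828 -0.2119  0.2336] F [0.05 0.02 0.52] off [  93.6 -142.3    0.3] twist -0.0
bar n 4024 world [ 0.5814 -0.2072  0.1621] tool mm [71.5 -1.1 -4.8]
```

View pics/w6.png

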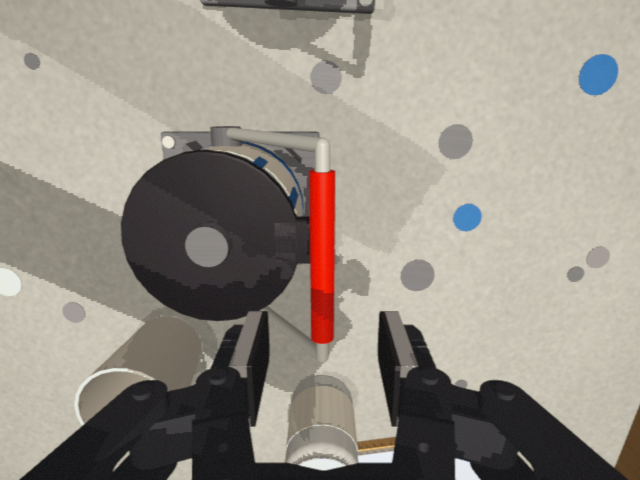

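View pics/scene6.png

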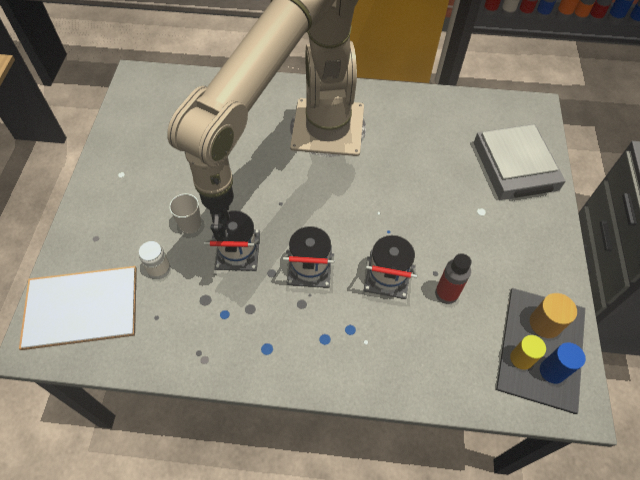

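The picture shows all three red bars (scene pixels (231,244), (309,260), (391,271)) over on the far side of the stubs, i.e. open. The cup, hardener and spray can haven't moved. Closing the right lever.

>>> send_rows:
  grip: [130,130,130,185,185]
  offset:
    - [30,-1,0]
    - [60,-1,0]
    - [94,-1,0]
    - [94,-1,0]
    - [94,-1,0]
  twist: [0,0,0,0,0]

```text
clock: 13.08
position: [0.5814, -0.2115, 0.1375]
ee_rot: [0.478, 0.521, -0.479, 0.52]
ft_force: [0.5, 0.2, 1.6]
grip_width: 0.273
```

>>> send_rows:
  grip: [185,185,185,185,185]
  offset:
    - [-3,-5,0]
    - [-7,-11,0]
    - [-10,-16,0]
    - [-13,-22,0]
    - [-15,-28,0]
  twist: [0,0,0,0,0]

```text
clock: 13.5
position: [0.555, -0.2145, 0.1552]
ee_rot: [0.479, 0.52, -0.478, 0.521]
ft_force: [1.7, -0.3, 1.0]
grip_width: 0.273
```

>>> send_rows:
  grip: [185,185,185,185,185]
  offset:
    - [-2,-6,0]
    - [-4,-12,0]
    - [-5,-18,0]
    - [-6,-24,0]
    - [-7,-31,0]
  twist: [0,0,0,0,0]

```text
clock: 13.92
position: [0.523, -0.2167, 0.1602]
ee_rot: [0.478, 0.521, -0.479, 0.52]
ft_force: [1.9, 0.9, 2.2]
grip_width: 0.274
```

>>> send_rows:
  grip: [185,185,185,185,185]
  offset:
    - [0,-6,0]
    - [-1,-12,0]
    - [-1,-19,0]
    - [0,-25,0]
    - [1,-31,0]
  twist: [0,0,0,0,0]

```text
clock: 14.33
position: [0.4922, -0.2193, 0.1591]
ee_rot: [0.479, 0.521, -0.479, 0.52]
ft_force: [1.7, -0.6, 1.2]
grip_width: 0.279
```

>>> send_rows:
  grip: [185,185,185,185,185]
  offset:
    - [1,-6,0]
    - [3,-12,0]
    - [4,-18,0]
    - [6,-24,0]
    - [9,-30,0]
  twist: [0,0,0,0,0]

```text
clock: 14.75
position: [0.4624, -0.2219, 0.1502]
ee_rot: [0.479, 0.52, -0.479, 0.521]
ft_force: [-0.2, 0.2, 0.0]
grip_width: 0.275
```

>>> send_rows:
  grip: [185,185,185,185,185]
  offset:
    - [3,-6,0]
    - [6,-11,0]
    - [9,-16,0]
    - [12,-21,0]
    - [13,-24,0]
  twist: [0,0,0,0,0]

```text
clock: 15.17
position: [0.4382, -0.2238, 0.1366]
ee_rot: [0.479, 0.521, -0.479, 0.52]
ft_force: [1.3, -0.3, -0.3]
grip_width: 0.27
```

```bash
python3 - <<'E'
from h import *
plan((.4365,-.222,.14),4.8)
E
```

```text
t 15.17 pos [ 0.4382 -0.2238  0.1366] F [ 1.34 -0.34 -0.28] off [-3.4 -1.5 -1.9] twist -0.0
```

>>> send_rows:
  grip: [130,130,130,130,130]
  offset:
    - [0,0,0]
    - [0,3,0]
    - [-30,3,0]
    - [-60,3,0]
    - [-95,3,0]
  twist: [0,0,0,0,0]

```text
clock: 15.58
position: [0.4416, -0.2233, 0.2328]
ee_rot: [0.478, 0.521, -0.479, 0.52]
ft_force: [1.2, -1.1, 0.9]
grip_width: 0.491
```

```bash
python3 - <<'E'
from h import *
plan((.608,.002,.233),2.6)
wristbar("w7")
E
```

```text
t 15.58 pos [ 0.4416 -0.2233  0.2328] F [ 1.22 -1.12  0.88] off [  -0.6  184.7 -210.5] twist 2.2
bar n 4111 world [ 0.4422 -0.2183  0.1637] tool mm [69.1  1.  -5. ]
```

View pics/w7.png

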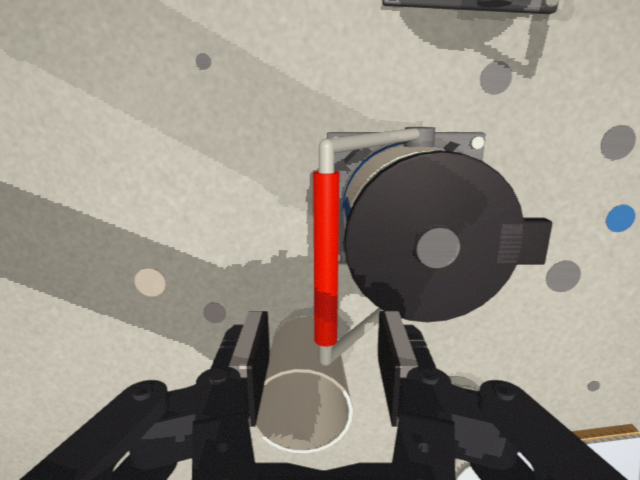

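Right bar at (326,258), left of the lid, within 1 mm of its start: shut. Now the middle lever.

>>> send_rows:
  grip: [130,130,130,130,130]
  offset:
    - [0,26,-30]
    - [0,52,-60]
    - [0,78,-90]
    - [0,104,-120]
    - [0,130,-150]
  twist: [1,2.2,2.2,2.2,2.2]

```text
clock: 16.05
position: [0.5603, -0.0611, 0.2322]
ee_rot: [0.489, 0.511, -0.488, 0.511]
ft_force: [0.0, 0.2, 0.3]
grip_width: 0.492
```

>>> send_rows:
  grip: [130,130,130,130,130]
  offset:
    - [0,26,-30]
    - [0,47,-52]
    - [0,47,-52]
    - [0,47,-52]
    - [0,47,-52]
  twist: [0,0,0,0,0]

```text
clock: 16.47
position: [0.6036, -0.0097, 0.2319]
ee_rot: [0.488, 0.511, -0.489, 0.511]
ft_force: [-0.2, 0.4, -0.2]
grip_width: 0.489
```

```bash
python3 - <<'E'
from h import *
plan((.6077,.0016,.14),2.6)
wristbar("w8")
E
```

```text
t 16.47 pos [ 0.6036 -0.0097  0.2319] F [-0.21  0.41 -0.24] off [ 91.9   4.7 -11.2] twist -0.0
bar n 4333 world [0.6075 0.0066 0.1636] tool mm [ 68.2   4.6 -16.2]
```

View pics/w8.png

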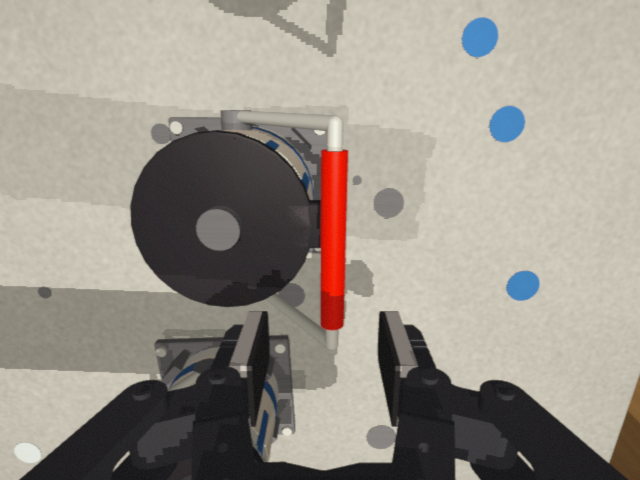

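Middle bar at (334,240): 4.6 mm right of the jaw centre and 11 mm along its length, so I correct both.

>>> send_rows:
  grip: [130,130,130,185,185]
  offset:
    - [25,4,-8]
    - [55,4,-11]
    - [92,4,-11]
    - [92,4,-11]
    - [92,4,-11]
  twist: [0,0,0,0,0]

```text
clock: 16.93
position: [0.6058, 0.0009, 0.1399]
ee_rot: [0.488, 0.511, -0.49, 0.51]
ft_force: [1.1, -0.1, 0.8]
grip_width: 0.276
```

>>> send_rows:
  grip: [185,185,185,185,185]
  offset:
    - [-3,-5,0]
    - [-7,-11,0]
    - [-10,-16,0]
    - [-13,-22,0]
    - [-15,-28,0]
  twist: [0,0,0,0,0]

```text
clock: 17.35
position: [0.5794, 0.0008, 0.1573]
ee_rot: [0.489, 0.511, -0.488, 0.512]
ft_force: [1.8, 0.5, 1.1]
grip_width: 0.275
```

>>> send_rows:
  grip: [185,185,185,185,185]
  offset:
    - [-2,-6,0]
    - [-4,-12,0]
    - [-5,-18,0]
    - [-6,-24,0]
    - [-7,-31,0]
  twist: [0,0,0,0,0]

```text
clock: 17.77
position: [0.5474, -0.0006, 0.1622]
ee_rot: [0.488, 0.511, -0.489, 0.511]
ft_force: [0.5, -0.5, 1.7]
grip_width: 0.274
```

>>> send_rows:
  grip: [185,185,185,185,185]
  offset:
    - [0,-6,0]
    - [-1,-12,0]
    - [-1,-19,0]
    - [0,-25,0]
    - [1,-31,0]
  twist: [0,0,0,0,0]

```text
clock: 18.18
position: [0.5165, -0.002, 0.1612]
ee_rot: [0.489, 0.511, -0.488, 0.511]
ft_force: [0.5, -0.1, 0.4]
grip_width: 0.271
```

>>> send_rows:
  grip: [185,185,185,185,185]
  offset:
    - [1,-6,0]
    - [3,-12,0]
    - [4,-18,0]
    - [6,-24,0]
    - [9,-30,0]
  twist: [0,0,0,0,0]

```text
clock: 18.6
position: [0.4867, -0.0034, 0.1522]
ee_rot: [0.489, 0.511, -0.488, 0.511]
ft_force: [2.0, -0.2, 0.1]
grip_width: 0.277
```

>>> send_rows:
  grip: [185,185,185,185,185]
  offset:
    - [3,-6,0]
    - [6,-11,0]
    - [9,-16,0]
    - [12,-21,0]
    - [13,-24,0]
  twist: [0,0,0,0,0]

```text
clock: 19.02
position: [0.4624, -0.0045, 0.1387]
ee_rot: [0.488, 0.511, -0.489, 0.511]
ft_force: [1.3, -0.4, -1.7]
grip_width: 0.275
```

```bash
python3 - <<'E'
from h import *
plan((.4615,-.0055,.14),2.6)
E
```

```text
t 19.02 pos [ 0.4624 -0.0045  0.1387] F [ 1.34 -0.36 -1.68] off [-1.3 -0.9  0.9] twist 0.0
```

>>> send_rows:
  grip: [130,130,130,130,130]
  offset:
    - [0,0,0]
    - [0,3,0]
    - [-30,3,0]
    - [-60,3,0]
    - [-95,3,0]
  twist: [0,0,0,0,0]

```text
clock: 19.43
position: [0.4658, -0.0045, 0.2348]
ee_rot: [0.488, 0.512, -0.489, 0.511]
ft_force: [1.1, 0.6, 0.2]
grip_width: 0.491
```

```bash
python3 - <<'E'
from h import *
plan((.40,-.005,.30),2.6)
wristbar("w9")
E
```

```text
t 19.43 pos [ 0.4658 -0.0045  0.2348] F [1.1  0.59 0.24] off [-65.1 -65.9  -2.5] twist -0.0
bar n 3999 world [0.4664 0.0015 0.1607] tool mm [74.1  1.  -6. ]
```

View pics/w9.png

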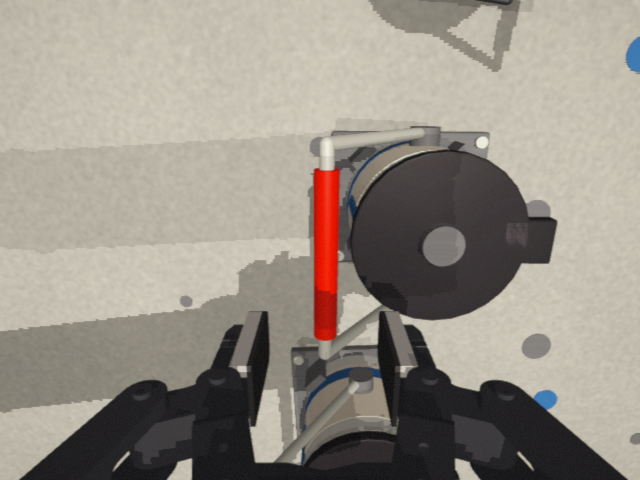

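Middle bar at (326,255) is back where it started, so it is shut. I back off and take a last overall look.

>>> send_rows:
  grip: [130,130,130,130,130]
  offset:
    - [-30,0,0]
    - [-60,0,0]
    - [-70,-25,0]
    - [-70,-45,0]
    - [-70,-45,0]
  twist: [0,0,0,0,0]

```text
clock: 19.9
position: [0.42, -0.0066, 0.3054]
ee_rot: [0.489, 0.511, -0.488, 0.511]
ft_force: [0.3, -0.6, -0.9]
grip_width: 0.489
```

>>> send_rows:
  grip: [130,130,130,130,130]
  offset:
    - [0,0,0]
    - [0,0,0]
    - [0,0,0]
    - [0,0,0]
    - [0,0,0]
  twist: [0,0,0,0,0]

```text
clock: 20.32
position: [0.4216, -0.0064, 0.304]
ee_rot: [0.488, 0.511, -0.489, 0.511]
ft_force: [-0.4, 0.1, 0.2]
grip_width: 0.488
```

```bash
python3 - <<'E'
from h import *
plan((.40,-.005,.30),2.6)
p,d=viewer.camera("scene"); cv2.imwrite("pics/scene10.png",p)
P=cloud("scene",d);N,L,S,C=cv2.connectedComponentsWithStats(red(p))
for i in range(1,N):
    if S[i,4]>40: print(S[i],np.round(C[i]),np.round(np.median(P[(L==i)&(d>0)],0),4))
E
```

```text
t 20.32 pos [ 0.4216 -0.0064  0.304 ] F [-0.36  0.14  0.23] off [  4.  -21.5  -2.4] twist 0.0
[216 198  36   5 126] [233. 200.] [ 0.4471 -0.2284  0.1642]
[294 213  36   5 131] [312. 215.] [ 0.4708 -0.0048  0.1614]
[372 266  39  11 188] [391. 271.] [0.6194 0.2153 0.1609]
```

View pics/scene10.png

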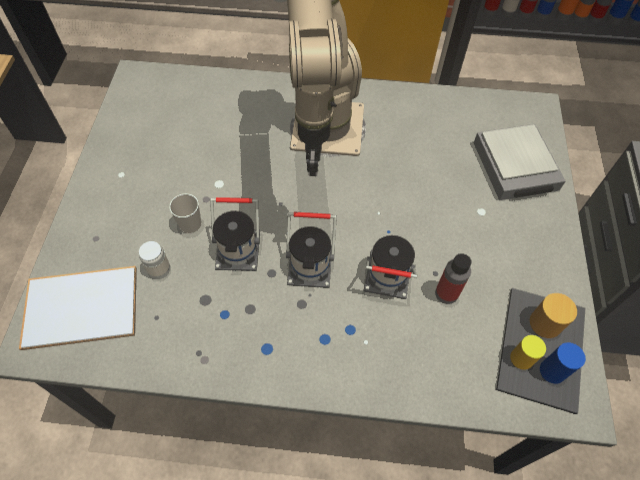

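The scene shows two bars shut at (233,200) and (312,215), as at the start. The stiff left tin's bar is open at (391,271). The bystanders are in place and the arm is clear.

```bash
python3 -c "
from workcell import manip
print(manip.hand_in())"
```

```text
the job is handed in; nothing more can be done
None
```

The stiff lever is on the robot's left-hand tin (y ≈ +0.22 m); it is now fully open, the other two are shut, and I handed the job in at about 20 s. I swung all three levers open first, leaving each open, and a picture confirmed all three were open together.

- **Feel:** the left lever resisted with about 12, 8, 7 and 6 N along its swing at roughly 75 mm/s. The middle and right levers gave about 1–3 N in both directions. I felt the left lever only while opening it.
- **Stop:** I pushed the left lever onto its stop, with a brief reading of about 27 N.
- **Last picture:** the left bar stands at its open stop. The middle and right bars are within about 1 mm of where they started (wrist camera). By the right bar's measured height it may be about 0.03 rad short of its stop, well inside the 0.2 rad limit.
- **Bench and arm:** the spray can, cup and hardener show no movement in the picture. The arm is clear of everything, with under 1 N at the wrist.

No check failed or disagreed.

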